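# Check the spring of a locked tilting mirror mount

### The arm

A 6-joint arm with a two-finger parallel gripper is mounted at the origin on a cart in front of the work surface, level with it; the furniture and walls round the work are solid. World frame = base frame: x ahead of the robot, y to its left, z up, the work surface at z = 0. Lengths are in mm, angles in rad, forces in N, time in s.
With the tool pointing down it reaches from about 350 to 975 mm from the base axis. Payload 7.1 kg.
Tool frame: the origin (TCP) lies midway between the tips of the shut fingers; the grasp point (between the pads) lies ctrl.grip_point_offset behind it (ctrl.grip_point_offset is the distance from the TCP to the grasp point, in mm); z points along the fingers, y is the line along which they close (so a half turn about z gives the same grasp; the last joint's range is limited). The gripper opens to 88 mm and grips with 3 to 60 N. Pads are 20 mm wide; open, the fingers measure 115 mm over their backs; the gripper's body (75 mm by 178 mm) begins 61 mm behind the grasp point.
Start: joints at [-1.177, 0.423, 1.63, -0, 1.089, -0.019], TCP at [250.75, -572.476, 222.675] pointing down, gripper open.
Joint ranges: [-3, 3], [-0.9, 2.11], [0.09, 2.58], [-1.31, 4.45], [0.11, 2.69], [-2.54, 2.54]. Speed limits (rad/s): [2.39, 2.39, 3.01, 3.14, 3.14, 3.14].

### API

Orientations are given as a rotation vector (axis times angle).
In Python, from workcell import ctrl, get_image, close_job, finder gives the robot as it stands.
- The arm moves only by the tool servo_tool, never from a script. Its argument "deltas" is a list of rows, each a list of 2 entries, a list of its own where there are three numbers: the shift along the tool's x, y, z in mm, then the turn, a rotation vector about the tool's x, y, z in rad. A call has 1 to 5 rows; each row is the pose to reach, as a shift and turn from the pose commanded when the call began, along the tool's axes at that moment; what a row does not reach only later rows make up. A row lasts 1/12 s, in which the tool goes at most 41.7 mm and 7.16 degrees, less where a joint would pass 70% of its speed; a pose out of reach is approached as far as the arm can. A call with a gripper value outside its range is refused whole. "grip" is the closure, from -1 (fully open) to 1 (shut), so that 0 is half open, set as the call begins (left out, the last holds). The fingers move at their own pace and stop on an object; the grip force is fixed at half the most. Time passes only in rows, so rows that repeat a pose let the fingers close. It gives the time, the measured TCP pose, the force, the opening and the grip force at its end, in the units of the state.
- ctrl.get_obs(): the state, without advancing time (a new reading comes with each control period).
- get_image(name): name is "scene" or "top" or "wrist"; returns a dict with "frame" (420x560x3 uint8, blue, green, red), "depth" (420x560 float32, mm along the optical axis (not along the pixel's ray), 0 where there is no reading), "K" (3x3 intrinsics, pixels), "dist" ([k1, k2, p1, p2, k3] as OpenCV has them; the pictures are not rectified), "pose" (4x4, takes a point from camera to world coordinates). Camera axes: x right, y down, z forward; pixel columns grow to the right and rows downward; lengths in mm; the calibration is good to about 2 mm. A picture is of the moment at which its call begins.
- close_job(): hands the job in; it is judged then, once.
Trained networks look in a picture, given as the dict that the camera call returned (one of the last four; its "shot" number tells which), for a name from the list of things; names that differ only in an ending like _2 or _b are one class to them, and where a whole thing is asked for, a point or a joint stands for the part that bears it (a point fixed in the world has none). Each returns a list of dicts, best first, with "score" (0 to 1); they miss things now and then, are a little off and sometimes report something else, mostly with a low value. They report only what shows in the picture. A call takes as long as a camera call.
- finder.search_frame(query, picture): "rect" ([centre column, centre row, width, height] as shares, 0 to 1, of the picture: columns of its width, rows of its height, round what is visible of it).
- finder.silhouettes(query, picture): "mask" (420x560 bool, what is visible of it) and "rect" ([centre column, centre row, width, height] as shares, 0 to 1, of the picture: columns of its width, rows of its height, round what is visible of it).
The state is a dict: "t": time; "qpos": joint angles; "qvel": joint speeds; "joint_torque": joint torques, N m; "ee_pos": TCP position; "orientation": TCP orientation; "ft_force": force on the tool from outside, world axes, zero at the start; "moment": the same for the moment, N m; "width": finger opening in mm; "grasp_force": force on a finger pad.
Only numpy, scipy, OpenCV 4.12 (cv2) and the standard library are available. Lean on these libraries where they do the work, as an engineer would, in place of code of your own. Each camera call takes 0.05 s, during which the arm holds its last target. There are 200 camera calls.

### The job

The tilting mirror mount stands locked for transport; check its spring and lock it again. With closed fingertips and without gripping or lifting anything, push the orange peg of the lock bolt outward, away from the plate and toward the robot, to its stop; press the round black pad on the plate's sprung corner down until the pointer stands level with the red mark on the scale, not past it, keep it there for a good second and let the plate spring all the way back up. Then push the bolt fully home by its peg; leave the mirror face, the pointer, the red mark and the things around it alone.

Things in the scene. Friction and masses are not known exactly. Their poses are not given: they have to be found in the camera images.
- mirror_mount: Fixed mirror mount, dark steel bed 172x200x12 mm; origin on the bench below the mirror's centre. In its axes +y runs from the mirror to the press pad (68 mm) and on to the scale (222 mm); the lock bolt at y = 74 mm slides along x, its peg on the -x (robot's) side. Ball posts at x = +-72 mm carry the plate. All is below 110 mm; bed, bolt and guide (without the peg) are below 40 mm.
- tilt_plate (a joint): Tilt in rad of the square aluminium plate (124x124x12 mm, one corner toward +y, top 58 mm above the bench): 0 at rest, grows as the sprung corner is pressed down, stop at 0.26. Hinge line: the mount's x axis, 50 mm up; the pad sinks by 68 mm x sin(tilt). The spring pushes back with about 3 N on the pad at first, 12 N at 0.18 rad. With the lock bolt home it cannot tilt.
- pad_top (a point): Centre of the top face of the round black rubber press pad, 26 mm in diameter, on the sprung corner; 64 mm above the bench at rest.
- lock_bolt (a joint): Travel of the flat steel lock bolt in m: 0 = fully home, nose under the plate's corner, plate locked; 0.034 = fully out at its stop (moved along the mount's -x), plate free. It stays where it is left; about 1.5 N of friction.
- peg_mid (a point): Middle of the upright orange peg of the bolt, 14 mm in diameter; the orange part reaches from 46 to 82 mm above the bench, this point at 64 mm; it moves with the bolt. Home, it stands 66 mm to -x of the pad's line, with 46 mm free between pad and peg for a finger.
- pointer_tip (a point): Tip of the thin black pointer that is fixed to the plate and reaches 218 mm out from the tilt axis in front of the scale; 76 mm above the bench at rest. It goes down 3.2 mm for each mm that the pad goes down. The rod, 4 mm thick, must not be touched.
- mark_mid (a point): Middle of the inner edge of the red mark, a red clip 8 mm tall on the outer edge of the upright scale (board 62 mm wide, to 100 mm above the bench); its height differs from start to start, 22 to 40 mm below the pointer's rest height. The pointer is level with it when both have the same height.
- red_mark (a joint): How far the red mark is set below the pointer's rest height, in m. Not to be moved.
- mirror_mid (a point): Centre of the upper face of the round mirror, 72 mm in diameter, lying face up in a black ring of 86 mm in the middle of the plate, 63 mm above the bench. Its face must not be touched.
- dial_indicator: Loose plunger dial indicator 107x57x19 mm lying flat, bystander; origin at its underside.
- screwdriver: Loose screwdriver with orange handle, 201 mm long, 24 mm thick, bystander; origin at its underside.
- bronze_bush: Loose flanged bronze bush, 47 mm in diameter, 32 mm tall, bystander; origin at the centre of its underside.
- master_ring: Loose steel setting ring, 76 mm in diameter, 25 mm tall, bystander; origin at the centre of its underside.

How it is judged (in metres and radians):
On the way, in this order (a step that is already met when the one before it is completed fails the run):
1. the lock bolt is pushed out to its stop (30 mm or more), the plate still at rest (value of joint lock_bolt above 0.03 m and value of joint tilt_plate below 0.02 rad), for 0.2 s.
2. the fingers press the pad so that the pointer stays within 4 mm of the middle of the red mark for 0.7 s (z of pointer_tip in the frame of mark_mid between -0.004 and 0.004 m and contact force between the fingers and tilt_plate_c0 above 0.5 N), for 0.7 s.
3. the plate has sprung back to rest with the bolt still out and the pad let go (value of joint tilt_plate below 0.01 rad and value of joint lock_bolt above 0.026 m and contact force between the fingers and tilt_plate_c0 below 0.1 N), for 0.2 s.
At the end, for the whole second after the job is handed in: The lock bolt is home to within 3 mm and still, the plate is back at rest (tilt below 0.01 rad), and every loose thing is within 20 mm of its start (value of joint lock_bolt below 0.003 m and value of joint tilt_plate below 0.01 rad and velocity of joint lock_bolt between -0.005 and 0.005 m/s and velocity of joint tilt_plate below 0.02 rad/s and not (distance of dial_indicator from where it was at the start of the episode above 0.02 m) and not (distance of screwdriver from where it was at the start of the episode above 0.02 m) and not (distance of master_ring from where it was at the start of the episode above 0.02 m) and not (distance of bronze_bush from where it was at the start of the episode above 0.02 m)); the robot touches nothing.
It fails at once if the pointer is pressed more than 8 mm past the middle of the red mark (z of pointer_tip in the frame of mark_mid below -0.008 m).
It fails at once if the mirror face or the pointer is touched (contact force between any of the arm, the fingers and tilt_plate_c1 above 0.3 N or contact force between any of the arm, the fingers and tilt_plate_c2 above 0.3 N or contact force between any of the arm, the fingers and tilt_plate_c3 above 0.3 N or contact force between any of the arm, the fingers and tilt_plate_c4 above 0.3 N or contact force between any of the arm, the fingers and tilt_plate_c5 above 0.3 N).
It fails at once if the red mark is shifted by more than 3 mm (distance of mark_mid from where it was at the start of the episode above 0.003 m).
It fails at once if the peg is taken between the fingers instead of being pushed from the side (horizontal distance between the grasp point and peg_mid below 0.008 m and distance between the grasp point and peg_mid below 0.04 m and contact force between the fingers and lock_bolt_c1 above 0.5 N).
It fails at once if a loose thing nearby is moved more than 20 mm or lifted (distance of any of dial_indicator, screwdriver, master_ring, bronze_bush from where it was at the start of the episode above 0.02 m).
It also fails if it takes over 54 s, if anything falls off the work surface, if the arm or the gripper's body presses on something with over 40 N, if the wrist force passes 120 N, or if a joint passes its speed limit or range.

## Working session

There is one attempt and no reset: what is moved stays moved. The work goes in short steps, Python scripts to look and compute and a tool call to move; the robot and the scene stay as the last step left them, time stands still between calls to the robot, and variables do not carry over. Pictures are saved under pics/ and viewed, at most 10 in all, crops included, and the job is handed in when it is done.

Besides the shell and the picture viewer there is one more tool, called after "Call:" as a command line: name --argument value ..., lists and objects as JSON in quotes. servo_tool: Moves the arm, as the interface text tells. Its arguments: {"type":"object","properties":{"deltas":{"type":"array","items":{"type":"array"}},"grip":{"type":"number"}},"required":["deltas"]}

```bash
mkdir -p pics; cat > h.py <<'E'
import numpy as np, cv2
from workcell import ctrl,get_image,close_job,finder
def w(p,u,v,d=None):
    if d is None:
        d=p['depth'][int(v)-1:int(v)+2,int(u)-1:int(u)+2]; d=np.median(d[d>0])
    n=cv2.undistortPoints(np.array([[[u,v]]],float),p['K'],p['dist'])[0,0]
    return (p['pose']@[n[0]*d,n[1]*d,d,1])[:3]
def mask3(p,m):
    v,u=np.nonzero(m&(p['depth']>0)); d=p['depth'][v,u]
    n=cv2.undistortPoints(np.stack([u,v],1).astype(float)[:,None],p['K'],p['dist'])[:,0]
    return (np.c_[n*d[:,None],d,np.ones(len(d))]@p['pose'].T)[:,:3]
E
python3 - <<'E'
from h import *
o=ctrl.get_obs();print({k:np.round(v,3) for k,v in o.items()},ctrl.grip_point_offset)
T=get_image('top');S=get_image('scene')
cv2.imwrite('pics/top.png',T['frame']);cv2.imwrite('pics/scene.png',S['frame'])
for nm,p in(('top',T),('scene',S)):
  print(nm,p['pose'].round(2).tolist())
  for q in ['pad_top','peg_mid','pointer_tip','mark_mid','mirror_mid','mirror_mount','lock_bolt','red_mark','dial_indicator','screwdriver','bronze_bush','master_ring']:
    try:
      for r in finder.silhouettes(q,p)[:1]:
        P=mask3(p,r['mask']);print(q,round(r['score'],2),(np.array(r['rect'])*[560,420,560,420]).round(),np.median(P,0).round(),P.min(0).round(),P.max(0).round())
    except Exception as e: print(q,e)
E
```

```text
{'t': np.float64(0.0), 'qpos': array([-1.177,  0.424,  1.631, -0.   ,  1.089, -0.019]), 'qvel': array([-0.   ,  0.001,  0.001, -0.   ,  0.001, -0.001]), 'joint_torque': array([ 0.0000e+00, -5.4462e+01, -2.7366e+01,  6.4000e-02,  2.3000e-02,
       -0.0000e+00]), 'ee_pos': array([ 250.519, -571.987,  221.923]), 'orientation': array([-3.073, -0.643,  0.   ]), 'ft_force': array([-0.565,  0.694, -0.918]), 'moment': array([0.039, 0.021, 0.006]), 'grasp_force': np.float64(0.0), 'width': np.float64(87.827)} 18.700000000000003
top [[0.03, -0.98, 0.17, 379.73], [-1.0, -0.03, -0.01, -118.18], [0.02, -0.17, -0.99, 925.8], [0.0, 0.0, 0.0, 1.0]]
pad_top 0.61 [255. 182.  82.  76.] [589. -71.  58.] [ 509. -153.   -1.] [688.   9.  70.]
peg_mid 0.86 [219. 204.  11.  41.] [539.  10.  37.] [499.   0.  24.] [592.  23.  83.]
pointer_tip 0.97 [227. 181. 135.  76.] [591. -71.  58.] [ 509. -153.   -3.] [688. 130.  79.]
mark_mid 0.68 [221. 190. 174.  93.] [597. -42.  18.] [ 475. -181.   -6.] [690. 212. 101.]
mirror_mid 0.72 [234. 184. 122.  73.] [591. -70.  58.] [ 509. -153.   -4.] [694.  97.  78.]
mirror_mo
[... 1169 characters left out ...]
 -81.  59.] [ 504. -156.   -1.] [732.  73.  70.]
mirror_mount 0.56 [277. 205. 135. 107.] [567. -68.  19.] [ 470. -182.   -3.] [757. 281. 102.]
lock_bolt 0.62 [243. 204.  34.  30.] [533.  10.  39.] [494.  -3.   2.] [621.  72.  83.]
red_mark 0.48 [217. 169.  10.  13.] [626. 171.  52.] [621. 148.  -0.] [703. 249.  57.]
dial_indicator 0.9 [421. 287.  47.  28.] [ 543. -401.   19.] [ 520. -437.    2.] [ 580. -351.   22.]
screwdriver 0.67 [271. 250.  75.  44.] [464. -82.  16.] [ 456. -211.   -1.] [505. -11.  24.]
bronze_bush 0.79 [346. 242.  25.  26.] [ 581. -224.   14.] [ 568. -243.   -1.] [ 660. -179.   34.]
master_ring 0.66 [171. 223.  30.  19.] [426. 109.  24.] [373.  34.  -2.] [491. 156.  41.]
```

```bash
python3 - <<'E'
import cv2
a=cv2.imread('pics/top.png')[120:300,110:350];b=cv2.imread('pics/scene.png')[140:290,170:370]
cv2.imwrite('pics/c1.png',cv2.resize(a,None,fx=3.3,fy=3.3,interpolation=2));cv2.imwrite('pics/c2.png',cv2.resize(b,None,fx=4,fy=4,interpolation=2))
E
```

```text
(no output)
```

View pics/c1.png

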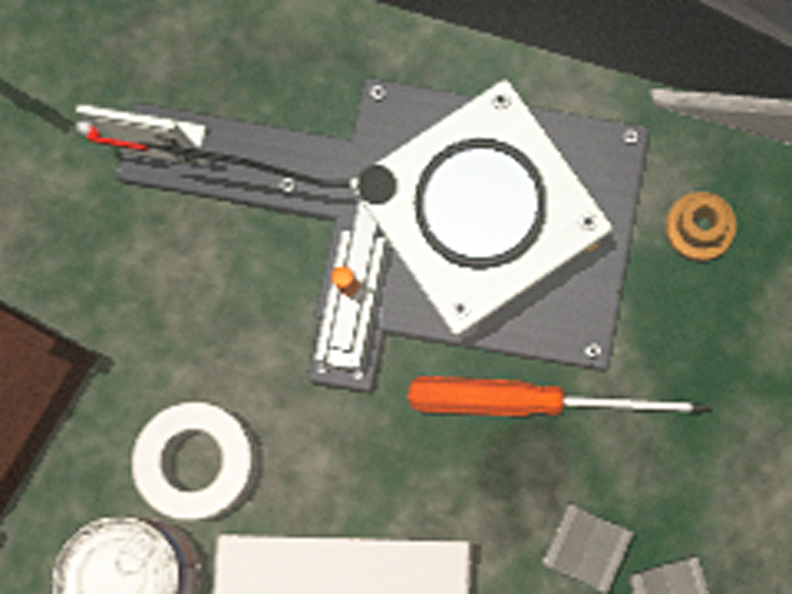

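View pics/c2.png

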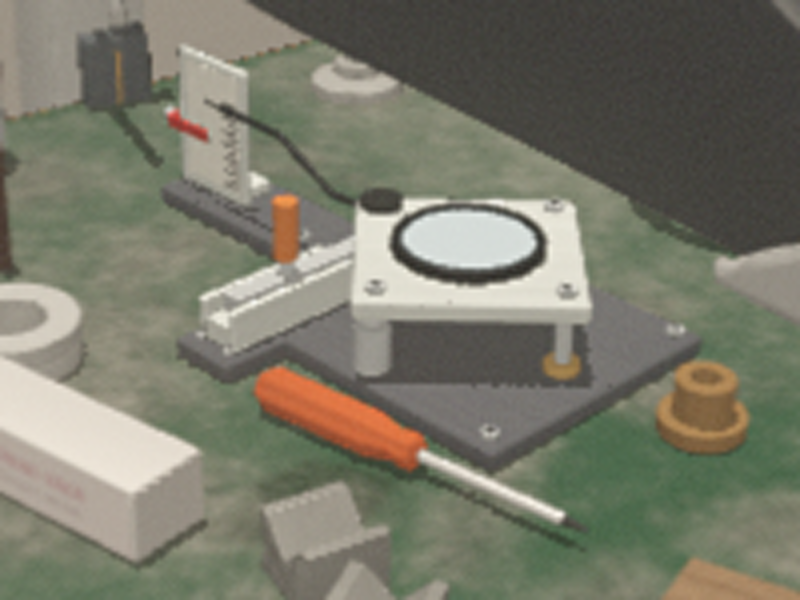

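```bash
python3 - <<'E'
from h import *
T=get_image('top');S=get_image('scene')
def wz(p,u,v,z):
    a=w(p,u,v,1.);c=p['pose'][:3,3];return c+(a-c)*(z-c[2])/(a[2]-c[2])
for n,u,v,z in[('pad',224.2,176,64),('peg',214,204.2,82),('mir',255.5,181.5,63)]:
    print(n,wz(T,u,v,z).round(1),w(T,u,v).round(1))
for n,u,v,z in[('pad',265.2,190,64),('pegtop',241.5,189.5,82),('mir',287,200.5,63),('tip',221.7,165.2,76)]:
    print('S',n,wz(S,u,v,z).round(1),w(S,u,v).round(1))
for u,v in[(213,169.5),(215,170.5),(219,172),(221,173)]: print(w(S,u,v).round(1))
# heights of tall stuff
d=T['depth'];P=mask3(T,d>0);
for n,u,v in[('box',215,295),('can',147,294),('brown',120,235),('dark',300,130),('white',330,150)]: print(n,w(T,u,v).round())
g=[P[(abs(P[:,0]-x)<20)&(abs(P[:,1]-y)<20)] for x in range(300,860,40) for y in range(-260,300,40)]
g=np.array([q[:,2].max() if len(q) else -99 for q in g]).reshape(14,14).round().astype(int);print(g)
E
```

```text
pad [600.6  -4.4  64. ] [601.   -4.2  62.4]
peg [536.   11.1  82. ] [536.3  11.3  80.6]
mir [590.9 -70.8  63. ] [591.1 -70.8  62.2]
S pad [597.   -7.1  64. ] [595.8  -8.   64.7]
S pegtop [537.5  11.8  82. ] [537.5  11.8  82. ]
S mir [587.4 -73.4  63. ] [587.4 -73.4  63. ]
S tip [619.8 143.2  76. ] [625.7 148.7  72.6]
[627.4 180.2  51.9]
[626.7 172.9  51.4]
[623.7 156.6  52.9]
[623.3 149.6  52.3]
box [353.   5.  38.]
can [352. 140.  55.]
brown [475. 223.   8.]
dark [ 684. -159.  128.]
white [ 660. -226.   80.]
[[  3   3   3   3   3   3   3   3   3   4  59  56   3   2]
 [  4  38  37  37   4  43  42  43  43  60  60  61   3   5]
 [  4  36  38  39  33  42  43  44  42  59  59  59  35  83]
 [  4   4   3  34   2   2   4   4  26  27  29   3  37  33]
 [  3  16  16  20  24  25  23  13  26  27  28  34  37  13]
 [  5   3   4  17  21  61  20  39  12   4   3  82  83  83]
 [  3   3  14  58  66  67  60  83   4   3   4   3  76  84]
 [  9  34  14  62  67  66  67  64  14   5   3   3   3   3]
 [ 93  33  15  59  68  68  66  65  78  99 102 100   3   3]
 [184 206 212  18  64  63  57  18  16  20  22  50 178 181]
 [190 213 232 246 255 256 255  17   4   4   4   3   3 179]
 [197 218 237 314 315 315 315 315 296 251 241   3   3   4]
 [203 224 314 315 359 364 359 315 315 254 253 253 252 249]
 [208 227 315 316 355 -99 352 315 315 254 254 253 253 253]]
```

Call:
servo_tool --deltas '[[[30,-23,0],[0,0,0.11]],[[60,-46,0],[0,0,0.22]],[[90,-70,0],[0,0,0.33]],[[120,-93,0],[0,0,0.44]],[[150,-117,0],[0,0,0.555]]]' --grip 1

```text
t: 1.82
ee_pos: [341.7, -403.7, 222.8]
orientation: [3.133, -0.233, 0.0]
ft_force: [0.4, -0.5, -0.1]
width: 57.8
grasp_force: 0.0
```

Call:
servo_tool --deltas '[[[14,-36,0],[0,0,0]],[[27,-73,0],[0,0,0]],[[41,-109,0],[0,0,0]],[[54,-146,0],[0,0,0]],[[68,-182,0],[0,0,0]]]'

```text
t: 2.23
ee_pos: [434.8, -232.8, 222.9]
orientation: [3.133, -0.223, 0.001]
ft_force: [0.7, -0.6, -0.1]
width: 24.5
grasp_force: 0.0
```

Call:
servo_tool --deltas '[[[14,-36,0],[0,0,0]],[[27,-73,0],[0,0,0]],[[41,-109,0],[0,0,0]],[[54,-146,0],[0,0,0]],[[68,-182,0],[0,0,0]]]'

```text
t: 2.65
ee_pos: [528.0, -62.1, 222.9]
orientation: [3.134, -0.223, 0.001]
ft_force: [0.7, -0.8, 1.3]
width: 0.4
grasp_force: 0.0
```

Call:
servo_tool --deltas '[[[13,-36,0],[0,0,0]],[[26,-74,0],[0,0,0]],[[26,-74,0],[0,0,0]],[[26,-74,0],[0,0,0]]]'

```text
t: 2.98
ee_pos: [564.3, 7.4, 222.5]
orientation: [3.134, -0.217, 0.0]
ft_force: [0.0, -0.3, -0.4]
width: 0.4
grasp_force: 0.0
```

```bash
python3 - <<'E'
from h import *
o=ctrl.get_obs();print(o['t'],o['ee_pos'].round(1),o['orientation'].round(3))
W=get_image('wrist');cv2.imwrite('pics/w1.png',W['frame']);np.save('w1.npy',W,allow_pickle=True)
print(W['pose'].round(2).tolist(),W['K'])
E
```

```text
2.9833 [564.3   7.4 222.5] [ 3.134 -0.217  0.   ]
[[-0.14, -0.96, -0.24, 628.99], [-0.99, 0.13, 0.03, -2.28], [-0.0, 0.24, -0.97, 384.13], [0.0, 0.0, 0.0, 1.0]] [[367.00351018   0.         279.15804715]
 [  0.         367.00351018 215.68296241]
 [  0.           0.           1.        ]]
```

View pics/w1.png

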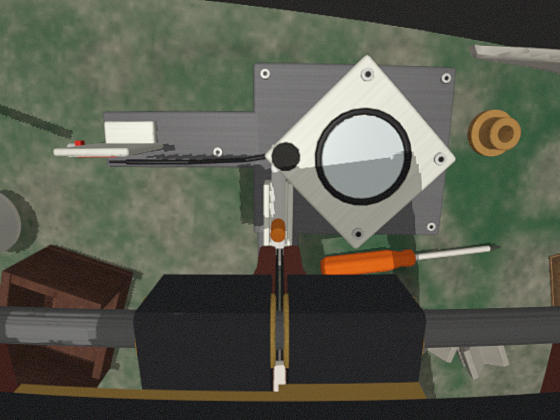

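```bash
python3 - <<'E'
from h import *
W=np.load('w1.npy',allow_pickle=True).item()
def wz(p,u,v,z):
    a=w(p,u,v,1.);c=p['pose'][:3,3];return c+(a-c)*(z-c[2])/(a[2]-c[2])
for n,u,v,z in[('pad',286,156,64),('mir',363,156.5,63),('pegtop',278,227,82),('tip',110,161.5,76)]: print(n,wz(W,u,v,z).round(1),w(W,u,v).round(1))
S=get_image('scene')
c=S['frame'][145:195,200:270];cv2.imwrite('pics/c3.png',cv2.resize(c,None,fx=11,fy=11,interpolation=cv2.INTER_CUBIC))
E
```

```text
pad [601.2  -4.4  64. ] [601.1  -4.4  63.1]
mir [591.6 -70.9  63. ] [591.6 -70.9  62.7]
pegtop [544.   10.6  82. ] [543.5  10.7  80.3]
tip [619.2 144.2  76. ] [619.2 143.9  76.6]
```

View pics/c3.png

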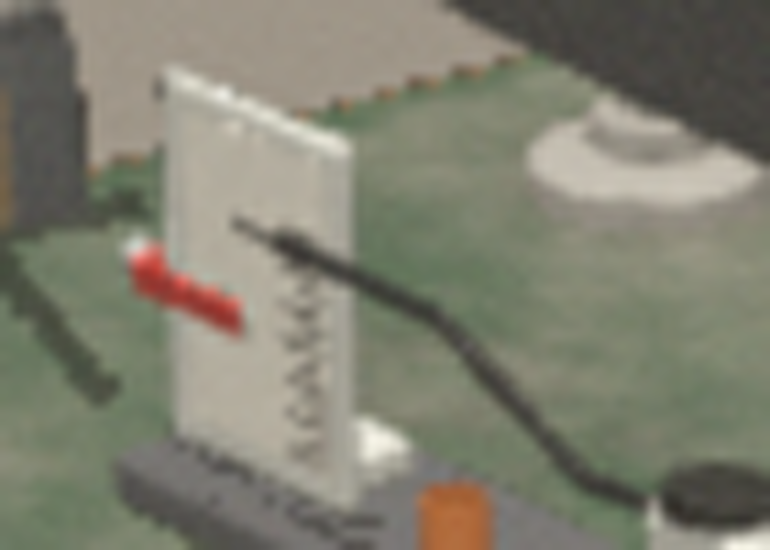

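```bash
python3 - <<'E'
from h import *
S=get_image('scene');c=S['pose'][:3,3]
o=np.array([590.5,-71.2,0]);a=np.radians(8.2);X=np.array([np.cos(a),-np.sin(a),0]);Y=np.array([np.sin(a),np.cos(a),0])
def mnt(p):return np.array([(p-o)@X,(p-o)@Y,p[2]]).round(1)
for u,v in[(221.8,173.9),(221.4,165.2)]:
  r=w(S,u,v,1.)-c
  for yy in(214,218,222,226):
    t=((o-c)@Y+yy)/(r@Y);print(yy,mnt(c+r*t))
f=S['frame'].astype(int);m=(f[...,2]>120)&(f[...,1]<100)&(f[...,0]<100);m[:150]=0;m[190:]=0;m[:,:205]=0;m[:,235:]=0
print([mnt(p).tolist() for p in mask3(S,m)]);print(np.argwhere(m).tolist())
b=np.zeros(m.shape,bool);b[160:185,225:229]=1;P=mask3(S,b);print(np.median([mnt(p) for p in P],0))
W=np.load('w1.npy',allow_pickle=True).item()
for u,v in((70,153),(110,153),(79,145),(125,153)):print('W',mnt(w(W,u,v)))
E
```

```text
214 [ -4.1 214.   54.4]
218 [ -0.8 218.   52.1]
222 [  2.4 222.   49.8]
226 [  5.7 226.   47.5]
214 [ -4.4 214.   77.6]
218 [ -1.2 218.   75.4]
222 [  2.  222.   73.2]
226 [  5.3 226.   71. ]
[[4.5, 258.8, 53.3], [6.2, 256.9, 53.4], [-1.1, 255.9, 53.2], [-0.9, 252.0, 54.4], [2.9, 252.8, 53.0], [-0.3, 257.1, 49.8], [-0.4, 252.8, 51.2], [-0.9, 248.2, 52.9], [-0.7, 244.4, 54.0], [0.6, 258.3, 46.4], [0.1, 253.6, 48.1], [0.5, 250.2, 49.1], [0.5, 246.1, 50.4], [0.1, 241.7, 51.9], [0.5, 238.1, 53.0], [0.9, 234.6, 54.0], [64.8, 332.6, 0.2], [-1.0, 244.3, 48.7], [-1.8, 239.3, 50.6], [-0.1, 237.5, 50.7], [1.3, 235.3, 50.9], [0.2, 230.0, 53.0], [-1.0, 224.5, 55.2], [-2.6, 234.5, 49.7], [0.8, 234.7, 48.6], [0.0, 229.9, 50.4], [-2.2, 223.1, 53.3], [-0.7, 221.2, 53.5], [1.5, 227.9, 47.9], [2.2, 224.9, 48.7]]
[[168, 213], [168, 214], [169, 212], [169, 213], [169, 214], [170, 212], [170, 213], [170, 214], [170, 215], [171, 212], [171, 213], [171, 214], [171, 215], [171, 216], [171, 217], [171, 218], [172, 214], [172, 215], [172, 216], [172, 217], [172, 218], [172, 219], [172, 220], [173, 217], [173, 218], [173, 219], [173, 220], [173, 221], [174, 220], [174, 221]]
[  4.2  205.25  59.45]
W [  6.9 238.5  99.6]
W [  6.6 205.8  99.4]
W [ 11.1 250.5  62.8]
W [  6.5 193.8  99.1]
```

Call:
servo_tool --deltas '[[[-5,-4,30],[0,0,0]],[[-5,-4,65],[0,0,0]],[[-5,-4,100],[0,0,0]],[[-5,-4,130],[0,0,0]],[[-5,-4,130],[0,0,0]]]'

```text
t: 3.55
ee_pos: [554.7, 8.7, 87.7]
orientation: [3.133, -0.227, -0.015]
ft_force: [-0.9, 0.1, 0.7]
width: 0.4
grasp_force: 0.0
```

Call:
servo_tool --deltas '[[[0,0,13],[0,0,0]],[[0,0,26],[0,0,0]],[[0,0,38],[0,0,0]],[[0,0,38],[0,0,0]]]'

```text
t: 3.88
ee_pos: [558.4, 9.3, 54.0]
orientation: [3.133, -0.225, -0.003]
ft_force: [-0.6, -0.0, 0.2]
width: 0.7
grasp_force: 0.0
```

Call:
servo_tool --deltas '[[[-4,-1,0],[0,0,0]],[[-8,-2,0],[0,0,0]],[[-12,-2,0],[0,0,0]],[[-17,-2,0],[0,0,0]],[[-22,-2,0],[0,0,0]]]'

```text
t: 4.3
ee_pos: [538.1, 15.4, 55.6]
orientation: [-3.133, 0.223, -0.003]
ft_force: [2.3, -0.7, 1.0]
width: 0.3
grasp_force: 0.9
```

Call:
servo_tool --deltas '[[[-4,0,0],[0,0,0]],[[-8,0,0],[0,0,0]],[[-11,0,0],[0,0,0]],[[-14,0,0],[0,0,0]]]'

```text
t: 4.63
ee_pos: [523.7, 17.4, 54.8]
orientation: [-3.134, 0.223, -0.0]
ft_force: [1.9, -1.0, 1.8]
width: 0.4
grasp_force: 0.9
```

Call:
servo_tool --deltas '[[[-1,0,0],[0,0,0]],[[-2,0,0],[0,0,0]],[[-2,0,0],[0,0,0]]]'

```text
t: 4.88
ee_pos: [522.3, 17.5, 54.7]
orientation: [-3.134, 0.223, -0.001]
ft_force: [2.7, -0.6, 1.1]
width: 0.4
grasp_force: 1.4
```

Call:
servo_tool --deltas '[[[-1,0,0],[0,0,0]],[[-2,0,0],[0,0,0]],[[-3,0,0],[0,0,0]]]'

```text
t: 5.13
ee_pos: [522.0, 17.5, 55.0]
orientation: [3.134, -0.223, 0.01]
ft_force: [12.1, -4.2, -8.8]
width: 0.4
grasp_force: 6.4
```

Call:
servo_tool --deltas '[[[-1,0,0],[0,0,0]],[[-2,0,0],[0,0,0]],[[-2,0,0],[0,0,0]]]'

```text
t: 5.38
ee_pos: [522.0, 17.5, 55.1]
orientation: [3.134, -0.222, 0.016]
ft_force: [16.1, -4.3, -12.1]
width: 0.7
grasp_force: 8.0
```

Call:
servo_tool --deltas '[[[6,0,0],[0,0,0]],[[13,0,0],[0,0,0]],[[13,0,-20],[0,0,0]],[[13,0,-55],[0,0,0]],[[13,0,-55],[0,0,0]]]'

```text
t: 5.8
ee_pos: [532.1, 16.5, 113.7]
orientation: [-3.133, 0.223, -0.007]
ft_force: [1.5, 0.8, 0.5]
width: 0.3
grasp_force: 0.0
```

```bash
python3 - <<'E'
from h import *
o=ctrl.get_obs();print(o['t'],o['ee_pos'].round(1))
T=get_image('top');W=get_image('wrist')
for n,p in(('T',T),('W',W)):
  for r in finder.silhouettes('peg_mid',p)[:1]:
    P=mask3(p,r['mask']);Q=P[P[:,2]>74];print(n,Q.mean(0),len(Q))
E
```

```text
5.8 [532.1  16.5 113.7]
T [461.75822848 -33.29795377 371.46880781] 13
W [537.12977011  13.15260036 109.69023676] 22
```

Call:
servo_tool --deltas '[[[25,4,-2],[0,0,0]],[[48,9,0],[0,0,0]],[[70,13,5],[0,0,0]],[[70,13,23],[0,0,0]],[[70,13,23],[0,0,0]]]'

```text
t: 6.42
ee_pos: [595.3, -6.7, 82.7]
orientation: [3.133, -0.224, -0.01]
ft_force: [-1.7, 0.4, -0.5]
width: 0.7
grasp_force: 0.0
```

```bash
python3 - <<'E'
from h import *
o=ctrl.get_obs();print(o['t'],o['ee_pos'].round(1))
S=get_image('scene');T=get_image('top')
f=S['frame'][140:240,190:350];g=T['frame'][140:260,110:290]
f=cv2.resize(f,(800,500)) [:, :800];cv2.imwrite('pics/c4.png',np.vstack([cv2.resize(S['frame'][145:220,195:315],(480,300),interpolation=2),cv2.resize(g[:100,:160],(480,300),interpolation=2)]))
E
```

```text
6.4167 [595.3  -6.7  82.7]
```

View pics/c4.png

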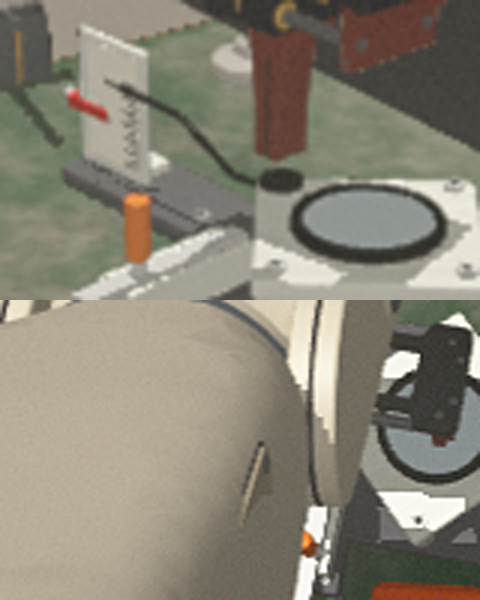

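```bash
python3 - <<'E'
from h import *
S=get_image('scene')
def wz(p,u,v,z):
    a=w(p,u,v,1.);c=p['pose'][:3,3];return c+(a-c)*(z-c[2])/(a[2]-c[2])
print(wz(S,229.5,195,82),wz(S,241.5,189.5,82),ctrl.get_obs()['ee_pos'])
E
```

```text
[501.56954514  14.50840655  82.        ] [537.49703041  11.80633372  82.        ] [595.71591497  -6.22997525  85.64941584]
```

Call:
servo_tool --deltas '[[[4,0,6],[0,0,0]],[[4,0,12],[0,0,0]],[[4,0,17],[0,0,0]],[[4,0,17],[0,0,0]]]'

```text
t: 6.9
ee_pos: [600.4, -6.9, 68.7]
orientation: [3.134, -0.223, -0.003]
ft_force: [-0.6, 0.8, 0.2]
width: 0.3
grasp_force: 0.0
```

Call:
servo_tool --deltas '[[[0,0,1],[0,0,0]],[[0,0,2],[0,0,0]],[[0,0,3],[0,0,0]],[[0,0,4],[0,0,0]],[[0,0,4],[0,0,0]]]'

```text
t: 7.32
ee_pos: [601.2, -7.0, 65.6]
orientation: [-3.134, 0.223, 0.0]
ft_force: [0.1, 0.1, 0.3]
width: 0.2
grasp_force: 0.0
```

Call:
servo_tool --deltas '[[[0,0,1],[0,0,0]],[[0,0,2],[0,0,0]],[[0,0,3],[0,0,0]],[[0,0,4],[0,0,0]],[[0,0,4],[0,0,0]]]'

```text
t: 7.73
ee_pos: [601.5, -6.6, 62.0]
orientation: [-3.133, 0.223, -0.001]
ft_force: [-1.7, 2.6, 6.2]
width: 0.6
grasp_force: 2.7
```

```bash
cat > look.py <<'E'
import sys
from h import *
o=ctrl.get_obs();print(o['t'],o['ee_pos'].round(1),o['ft_force'].round(1))
S=get_image('scene');W=get_image('wrist')
n=sys.argv[1]
a=cv2.resize(S['frame'][145:195,200:270],None,fx=8,fy=8,interpolation=cv2.INTER_CUBIC);cv2.imwrite('pics/s%s.png'%n,a)
cv2.imwrite('pics/w%s.png'%n,W['frame'])
g=S['frame'].sum(2)[155:185,214:228];print(g)
# pointer in wrist view by depth: points in mount strip |x|<4, y 150..219
O=np.array([590.5,-71.2,0]);t=np.radians(8.2);X=np.array([np.cos(t),-np.sin(t),0]);Y=np.array([np.sin(t),np.cos(t),0])
P=mask3(W,W['frame'].max(2)<75);x=(P-O)@X;y=(P-O)@Y
for lo in range(130,220,15):
    k=(abs(x)<8)&(y>lo)&(y<lo+15)&(P[:,2]>25); print(lo,k.sum(),np.percentile(P[k,2],[20,50,80,95]).round(1) if k.any() else '')
E
python3 look.py a
```

```text
7.7333 [601.5  -6.6  62. ] [-1.7  2.6  6.2]
[[441 472 490 496 488 484 498 529 564 621 644 562 427 384]
 [448 468 486 508 503 500 549 579 492 522 555 611 648 582]
 [434 469 491 502 507 506 520 525 505 539 497 513 545 601]
 [347 455 485 506 503 510 505 504 501 517 496 500 482 504]
 [310 454 484 510 513 500 508 510 505 511 514 505 506 500]
 [319 456 485 510 512 504 501 509 506 506 512 511 515 508]
 [338 457 490 512 507 506 501 505 505 515 513 513 512 517]
 [326 454 487 504 509 508 507 506 507 509 506 507 511 512]
 [336 459 475 497 509 512 508 508 507 508 507 509 509 514]
 [335 460 475 503 507 509 503 504 511 512 516 509 515 522]
 [349 501 478 501 511 503 508 506 508 510 508 452 443 508]
 [364 490 480 510 508 507 511 507 510 508 506 433 365 360]
 [419 496 477 507 509 502 499 497 501 512 514 501 501 472]
 [371 490 484 506 506 498 437 325 339 437 506 504 495 388]
 [341 415 479 508 513 511 490 476 404 314 307 281 321 412]
 [263 304 419 446 513 509 507 508 503 485 347 201 188 243]
 [258 254 285 306 385 423 432 509 509 519 492 408 310 266]
 [295 280 279 256 267 295 349 442 514 513 509 442 424
[... 174 characters left out ...]
433 407]
 [340 406 470 492 510 512 504 497 503 516 509 485 380 371]
 [360 400 468 491 506 510 508 506 506 511 508 513 498 484]
 [336 387 468 490 507 506 509 510 513 504 507 511 489 382]
 [343 382 466 492 507 505 517 505 509 512 503 493 398 401]
 [350 383 473 502 505 504 508 510 511 509 508 505 493 418]
 [332 375 470 500 507 505 513 508 507 509 513 511 495 442]
 [323 378 474 495 511 509 510 508 511 511 512 500 411 475]
 [325 338 469 474 485 497 504 499 511 507 513 514 487 393]
 [334 311 393 431 466 470 477 492 508 502 512 514 507 496]]
130 801 [ 65.8 143.2 145.8 147.5]
145 299 [69.9 71.1 71.9 72.4]
160 275 [70.3 71.2 71.8 72.3]
175 270 [69.9 70.5 71.2 71.8]
190 137 [69.1 70.1 70.7 71.1]
205 0
```

```bash
python3 - <<'E'
from h import *
f=cv2.imread('pics/scene.png').astype(int);print(f.sum(2)[160:178,217:226])
W=np.load('w1.npy',allow_pickle=True).item()
O=np.array([590.5,-71.2,0]);t=np.radians(8.2);X=np.array([np.cos(t),-np.sin(t),0]);Y=np.array([np.sin(t),np.cos(t),0])
P=mask3(W,W['frame'].max(2)<75);x=(P-O)@X;y=(P-O)@Y
for lo in range(145,220,15):
    k=(abs(x)<8)&(y>lo)&(y<lo+15)&(P[:,2]>25); print(lo,k.sum(),np.percentile(P[k,2],[20,50,80,95]).round(1) if k.any() else '')
E
```

```text
[[506 506 501 500 498 496 504 502 498]
 [502 501 498 493 501 501 502 498 499]
 [505 499 497 497 501 505 500 504 502]
 [494 502 503 497 492 503 500 503 507]
 [494 502 501 499 441 493 506 503 509]
 [498 496 501 484 336 341 437 499 438]
 [494 501 504 498 465 398 313 314 252]
 [498 501 494 497 501 497 471 336 200]
 [498 501 495 491 498 498 503 481 391]
 [501 505 494 494 501 501 497 498 431]
 [444 502 503 493 501 503 496 506 501]
 [307 371 413 430 493 504 503 502 500]
 [260 266 296 344 426 500 497 492 440]
 [337 273 248 263 329 497 500 496 484]
 [477 428 335 267 285 429 493 501 495]
 [492 498 491 437 386 420 496 496 442]
 [487 502 511 501 493 494 495 498 484]
 [481 497 503 498 499 497 504 505 506]]
145 90 [76.4 77.2 78.  78.6]
160 84 [76.8 77.6 78.5 78.9]
175 100 [76.8 77.6 78.2 78.7]
190 90 [76.6 77.4 78.2 79. ]
205 38 [76.1 76.6 77.4 77.7]
```

Call:
servo_tool --deltas '[[[0,0,0.7],[0,0,0]],[[0,0,1.4],[0,0,0]],[[0,0,2],[0,0,0]],[[0,0,2],[0,0,0]]]'

```text
t: 8.17
ee_pos: [601.6, -6.3, 60.3]
orientation: [-3.133, 0.223, -0.001]
ft_force: [-0.7, 3.6, 6.9]
width: 0.5
grasp_force: 3.7
```

```bash
sed -i 's/\[155:185,214:228\]/[163:180,217:226]/' look.py; python3 look.py b
```

```text
8.1667 [601.6  -6.3  60.3] [-0.7  3.6  6.9]
[[507 506 508 513 504 513 505 510 514]
 [498 507 511 506 507 511 512 511 503]
 [502 508 511 511 509 510 509 511 453]
 [512 511 506 501 502 504 514 505 429]
 [508 511 502 503 505 507 508 513 502]
 [508 511 505 507 507 507 507 513 505]
 [511 516 513 503 503 505 510 513 451]
 [454 507 501 435 357 433 501 507 501]
 [314 385 428 414 402 304 308 320 342]
 [246 269 300 347 419 498 478 344 217]
 [339 280 261 255 331 505 517 489 410]
 [488 432 342 268 291 443 503 508 499]
 [499 506 498 438 387 430 500 502 462]
 [494 511 515 508 502 495 513 508 489]
 [495 502 516 511 510 507 508 510 511]
 [495 512 508 507 514 508 506 512 505]
 [494 508 508 519 504 514 508 502 490]]
130 783 [ 61.9 141.5 144.1 145.8]
145 298 [65.5 66.6 67.5 68.2]
160 256 [65.7 66.5 67.1 67.8]
175 247 [64.7 65.6 66.2 66.7]
190 184 [63.6 64.5 65.2 65.7]
205 0
```

Call:
servo_tool --deltas '[[[0,0,0.7],[0,0,0]],[[0,0,1.4],[0,0,0]],[[0,0,2.1],[0,0,0]],[[0,0,2.8],[0,0,0]],[[0,0,2.8],[0,0,0]]]'

```text
t: 8.68
ee_pos: [601.7, -6.0, 57.7]
orientation: [-3.132, 0.223, -0.001]
ft_force: [-1.7, 4.9, 9.4]
width: 0.5
grasp_force: 5.1
```

```bash
python3 look.py c
```

```text
8.6833 [601.7  -6.   57.7] [-1.7  4.9  9.4]
[[506 509 511 502 511 510 506 510 514]
 [505 504 509 508 514 510 506 512 507]
 [509 507 508 505 510 509 513 509 451]
 [502 511 499 511 503 512 505 504 440]
 [505 509 504 503 504 508 509 508 502]
 [514 505 502 502 505 507 508 512 505]
 [510 513 506 509 504 508 508 502 446]
 [448 512 507 508 507 507 507 505 504]
 [313 380 423 449 501 512 511 510 508]
 [262 267 292 349 439 509 517 507 458]
 [344 283 247 262 306 437 502 506 487]
 [484 432 348 268 219 292 336 366 379]
 [499 511 505 441 393 410 402 290 230]
 [491 509 515 501 505 502 500 493 413]
 [492 507 510 513 505 510 509 510 511]
 [493 502 503 511 508 509 509 506 513]
 [495 506 510 511 514 513 510 506 497]]
130 767 [ 56.2 139.1 141.6 143.1]
145 291 [59.3 60.5 61.3 61.9]
160 232 [58.7 59.6 60.4 61.1]
175 238 [57.2 58.  58.9 59.4]
190 208 [55.7 56.5 57.2 57.9]
205 6 [55.5 55.5 56.1 56.2]
```

Call:
servo_tool --deltas '[[[0,0,0.3],[0,0,0]],[[0,0,0.3],[0,0,0]],[[0,0,0.3],[0,0,0]],[[0,0,0.3],[0,0,0]],[[0,0,0.3],[0,0,0]]]'

```text
t: 9.2
ee_pos: [601.7, -6.0, 57.6]
orientation: [-3.132, 0.223, -0.001]
ft_force: [-2.0, 6.0, 9.5]
width: 0.4
grasp_force: 5.2
```

Call:
servo_tool --deltas '[[[0,0,0],[0,0,0]],[[0,0,0],[0,0,0]],[[0,0,0],[0,0,0]],[[0,0,0],[0,0,0]],[[0,0,0],[0,0,0]]]'

```text
t: 9.62
ee_pos: [601.7, -6.0, 57.5]
orientation: [-3.132, 0.223, -0.001]
ft_force: [-1.9, 5.7, 10.0]
width: 0.3
grasp_force: 5.2
```

Call:
servo_tool --deltas '[[[0,0,0],[0,0,0]],[[0,0,0],[0,0,0]],[[0,0,0],[0,0,0]],[[0,0,0],[0,0,0]],[[0,0,0],[0,0,0]]]'

```text
t: 10.03
ee_pos: [601.7, -6.0, 57.6]
orientation: [-3.132, 0.223, -0.002]
ft_force: [-2.9, 5.5, 9.9]
width: 0.7
grasp_force: 5.2
```

```bash
python3 look.py d | tail -8
```

```text
[490 504 505 509 511 507 504 515 508]
 [495 503 511 516 512 509 517 506 498]]
130 757 [ 55.8 139.  141.4 143.1]
145 287 [58.9 60.  60.8 61.5]
160 234 [58.2 58.9 59.7 60.5]
175 236 [56.6 57.4 58.2 58.8]
190 198 [54.9 55.8 56.6 57.4]
205 10 [53.4 54.4 55.  55.1]
```

View pics/sd.png

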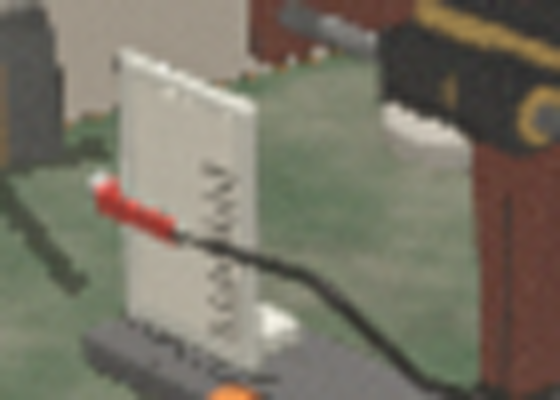

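View pics/wd.png

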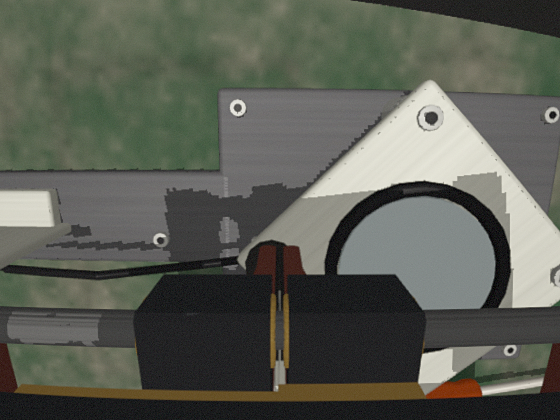

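Call:
servo_tool --deltas '[[[0,0,-2],[0,0,0]],[[0,0,-4],[0,0,0]],[[0,0,-7],[0,0,0]],[[0,0,-11],[0,0,0]],[[0,0,-20],[0,0,0]]]'

```text
t: 10.55
ee_pos: [600.4, -7.1, 76.0]
orientation: [3.133, -0.223, -0.003]
ft_force: [-0.8, -0.0, -0.3]
width: 0.4
grasp_force: 0.0
```

Call:
servo_tool --deltas '[[[0,0,-20],[0,0,0]],[[0,0,-40],[0,0,0]],[[0,0,-40],[0,0,0]],[[0,0,-40],[0,0,0]]]'

```text
t: 10.88
ee_pos: [602.1, -7.1, 117.8]
orientation: [-3.134, 0.223, -0.004]
ft_force: [-0.4, -0.3, -0.8]
width: 0.4
grasp_force: 0.0
```

```bash
python3 look.py e | tail -24
```

```text
10.8833 [602.1  -7.1 117.8] [-0.4 -0.3 -0.8]
[[510 514 510 510 512 517 514 517 516]
 [508 512 516 509 454 505 517 522 513]
 [503 517 513 501 348 353 443 508 450]
 [506 511 506 510 481 407 338 325 247]
 [508 514 511 506 512 501 483 350 208]
 [510 515 506 505 508 511 514 495 403]
 [513 516 511 514 509 511 507 510 441]
 [452 512 506 505 511 505 516 513 511]
 [313 381 430 445 505 518 507 511 514]
 [252 270 297 358 443 512 504 506 456]
 [338 284 266 254 330 503 517 509 496]
 [492 447 343 280 298 439 503 512 507]
 [504 509 501 441 390 440 505 508 460]
 [495 515 518 508 501 502 515 511 497]
 [495 504 515 514 514 522 505 510 515]
 [500 509 516 517 511 512 510 510 510]
 [500 507 514 511 517 510 508 511 501]]
130 686 [ 72.7 198.6 200.7 202.2]
145 190 [75.8 77.1 78.  78.5]
160 162 [76.9 77.6 78.3 79. ]
175 151 [76.9 77.6 78.1 78.7]
190 147 [76.9 77.5 78.1 78.6]
205 11 [76.4 76.7 76.9 77.1]
```

Call:
servo_tool --deltas '[[[-32,-2,0],[0,0,0]],[[-65,-5,0],[0,0,0]],[[-97,-7,0],[0,0,0]],[[-126,-9,0],[0,0,0]],[[-126,-9,0],[0,0,0]]]'

```text
t: 11.4
ee_pos: [470.4, 20.4, 114.7]
orientation: [3.133, -0.222, -0.014]
ft_force: [0.2, -0.3, 0.7]
width: 0.4
grasp_force: 0.0
```

Call:
servo_tool --deltas '[[[0,0,0],[0,0,0]],[[0,0,20],[0,0,0]],[[0,0,40],[0,0,0]],[[0,0,61],[0,0,0]],[[0,0,61],[0,0,0]]]'

```text
t: 11.82
ee_pos: [476.9, 19.6, 52.4]
orientation: [3.133, -0.224, -0.007]
ft_force: [-0.5, -0.2, -0.5]
width: 0.6
grasp_force: 0.0
```

Call:
servo_tool --deltas '[[[4,0,0],[0,0,0]],[[8,0,0],[0,0,0]],[[12,0,0],[0,0,0]],[[17,0,0],[0,0,0]],[[22,0,0],[0,0,0]]]'

```text
t: 12.23
ee_pos: [500.3, 16.6, 56.2]
orientation: [3.134, -0.223, 0.001]
ft_force: [-1.9, -0.4, -0.8]
width: 0.2
grasp_force: 0.9
```

Call:
servo_tool --deltas '[[[4,0,0],[0,0,0]],[[8,0,0],[0,0,0]],[[12,0,0],[0,0,0]],[[16,0,0],[0,0,0]]]'

```text
t: 12.57
ee_pos: [516.0, 14.4, 55.9]
orientation: [-3.134, 0.223, -0.001]
ft_force: [-1.5, 1.1, 1.4]
width: 0.5
grasp_force: 0.9
```

Call:
servo_tool --deltas '[[[1,0,0],[0,0,0]],[[2,0,0],[0,0,0]],[[3,0,0],[0,0,0]],[[3,0,0],[0,0,0]]]'

```text
t: 12.9
ee_pos: [518.5, 14.0, 55.6]
orientation: [-3.134, 0.223, -0.0]
ft_force: [-0.7, -0.5, 0.4]
width: 0.6
grasp_force: 0.3
```

Call:
servo_tool --deltas '[[[1,0,0],[0,0,0]],[[2,0,0],[0,0,0]],[[3,0,0],[0,0,0]],[[3,0,0],[0,0,0]]]'

```text
t: 13.23
ee_pos: [519.5, 13.8, 55.3]
orientation: [-3.134, 0.223, 0.006]
ft_force: [-5.6, 3.2, 5.5]
width: -0.1
grasp_force: 3.3
```

Call:
servo_tool --deltas '[[[1,0,0],[0,0,0]],[[2,0,0],[0,0,0]],[[3,0,0],[0,0,0]],[[3,0,0],[0,0,0]]]'

```text
t: 13.57
ee_pos: [519.7, 13.8, 54.9]
orientation: [-3.133, 0.223, 0.015]
ft_force: [-13.5, 4.7, 9.4]
width: 0.3
grasp_force: 7.0
```

Call:
servo_tool --deltas '[[[-6,0,0],[0,0,0]],[[-12,0,0],[0,0,0]],[[-18,0,0],[0,0,0]],[[-18,0,-30],[0,0,0]],[[-18,0,-65],[0,0,0]]]'

```text
t: 13.98
ee_pos: [504.2, 15.7, 119.2]
orientation: [3.133, -0.223, -0.008]
ft_force: [0.1, 0.4, 0.8]
width: 0.6
grasp_force: 0.0
```

Call:
servo_tool --deltas '[[[-20,0,-30],[0,0,0]],[[-50,0,-60],[0,0,0]],[[-80,0,-80],[0,0,0]],[[-80,0,-80],[0,0,0]],[[-80,0,-80],[0,0,0]]]'

```text
t: 14.4
ee_pos: [427.4, 27.1, 202.0]
orientation: [-3.133, 0.223, -0.007]
ft_force: [0.9, -0.3, -0.6]
width: 0.6
grasp_force: 0.0
```

```bash
python3 look.py f | head -20; python3 - <<'E'
from h import *
S=get_image('scene');cv2.imwrite('pics/end.png',cv2.resize(S['frame'][140:290,150:350],None,fx=4,fy=4,interpolation=2))
E
```

```text
14.4 [427.4  27.1 202. ] [ 0.9 -0.3 -0.6]
[[511 515 511 520 517 516 517 518 516]
 [510 510 515 507 451 508 515 523 520]
 [513 515 515 506 350 351 449 504 456]
 [511 513 513 516 483 413 330 327 259]
 [515 513 510 505 514 506 487 361 207]
 [518 517 509 510 513 519 520 492 401]
 [511 523 512 513 516 512 513 513 445]
 [460 514 513 511 509 514 511 517 519]
 [318 392 430 446 508 517 514 519 506]
 [258 266 300 352 443 518 518 508 463]
 [340 282 260 267 340 503 515 514 498]
 [492 444 346 295 296 447 514 514 511]
 [507 514 503 444 396 443 513 508 462]
 [498 520 521 508 501 506 518 518 501]
 [495 511 520 514 515 515 508 511 517]
 [499 509 520 513 517 519 519 514 516]
 [502 507 516 512 522 515 514 510 500]]
130 0 
145 0
```

View pics/end.png

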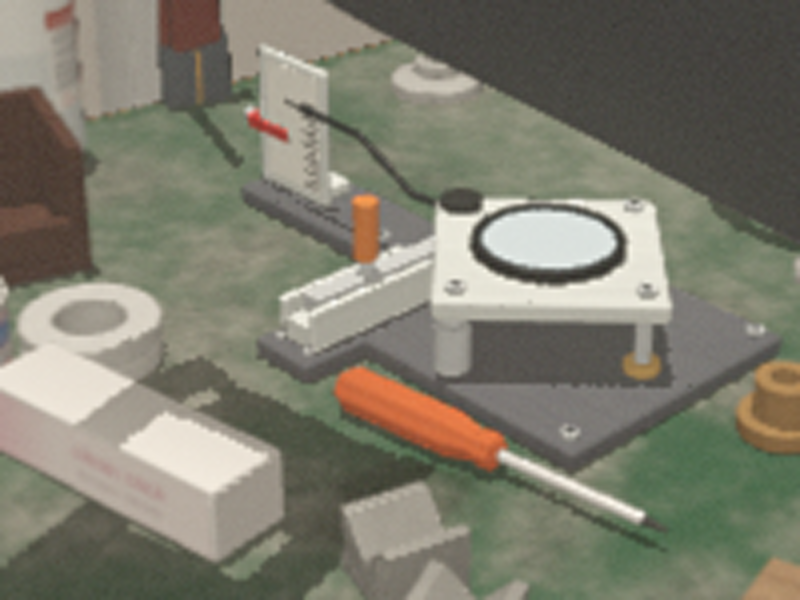

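The picture shows the peg back at its home position: top near (366,200) in this crop, which is the same spot as at the start. The pointer is at rest, and the loose things still in view have not moved.

```bash
python3 -c "
from workcell import close_job
print(close_job())"
```

```text
the job is handed in; nothing more can be done
None
```

The job is handed in, with no verdict returned: I pushed the bolt out to its stop, held the pointer level with the red mark for about 1.3 s (within an estimated 1–2 mm), let the plate spring back, and pushed the bolt home to its stop.

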